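Shine the bench torch aslant at a rice cracker

ROBOT

A 6-joint arm with a two-finger parallel gripper is mounted at the origin on the work surface; the furniture and walls round the work are solid. World frame = base frame: x ahead of the robot, y to its left, z up, the work surface at z = 0. Lengths are in m, angles in rad, forces in N, time in s.
With the tool pointing down it reaches from about 0.3 to 0.85 m from the base axis. Payload 4.2 kg.
Tool frame: the origin (TCP) lies at the very end of the fingers, on their centre line; the grasp point (between the pads) lies 19 mm behind it; z points along the fingers, y is the line along which they close (so a half turn about z gives the same grasp; the last joint's range is limited). The gripper opens to 91 mm and grips with 3 to 60 N. Pads are 32 mm wide; open, the fingers measure 118 mm over their backs; the gripper's body (76 mm by 178 mm) begins 60 mm behind the grasp point.
Start: joints at [-0.02, 0.32, 1.565, -0, 1.257, -0.02], TCP at [0.575, 0, 0.214] pointing down, gripper open.
Joint ranges: [-3.11, 3.11], [-0.84, 2.01], [0.21, 2.61], [-1.34, 4.49], [0.05, 2.63], [-2.56, 2.56]. Speed limits (rad/s): [2.57, 2.57, 3.14, 3.14, 3.14, 3.14].

INTERFACE

Orientations are given as a rotation vector (axis times angle).
In Python, from rig import bot gives the robot as it stands.
- The arm moves only by the tool play_rows, never from a script. Its argument "targets" is a list of rows, each an object with "offset": the shift along the tool's x, y, z as a fraction of full scale, a list of three; "turn": the turn, a rotation vector about the tool's x, y, z as a fraction of full scale, a list of three. In form: [{"offset": [tx, ty, tz], "turn": [rx, ry, rz]}, ...]. A call has 1 to 12 rows; each row is the pose to reach, as a shift and turn from the pose commanded when the call began, along the tool's axes at that moment, turning the shorter way round; what a row does not reach only later rows make up. Full scale, the value 1, is 1 m for a shift and pi rad for a turn. A row lasts 1/12 s, in which the tool goes at most 41.7 mm and 7.16 degrees, less where a joint would pass 70% of its speed; a pose out of reach is approached as far as the arm can. A call with a number of a shift or a turn outside -1 to 1 is refused whole. A call with a gripper value outside its range is refused whole. "fingers" is the opening, from 0 (shut) to 1 (fully open), set as the call begins (left out, the last holds). The fingers move at their own pace and stop on an object; "squeeze" is the grip in N (left out, the last holds). Time passes only in rows, so rows that repeat a pose let the fingers close. It gives the time, the measured TCP pose, the force, the opening and the grip force at its end, in the units of the state.
- bot.observe(): the state, without advancing time (a new reading comes with each control period).
- bot.camera(name): name is "scene" or "side" or "wrist"; returns the picture (384x512x3 uint8, blue, green, red); there is no depth.
- bot.camera_info(name): a dict with "camera_matrix" (3x3 intrinsics, pixels), "world_to_cam" (4x4, takes a point from world to camera coordinates). Camera axes: x right, y up, looking along -z (the intrinsics and any distortion apply to the point x, -y, -z); pixel columns grow to the right and rows downward; lengths in m; the calibration is good to about 2 mm. A picture is of the moment at which its call begins: read the wrist's pose just before it. camera_info takes no time and is no camera call; for the wrist camera it gives the pose at the moment of the call.
- bot.job_done(): hands the job in; it is judged then, once.
The state is a dict: "clock": time; "joint_positions": joint angles; "dq": joint speeds; "joint_torque": joint torques, N m; "eef_pos": TCP position; "orientation": TCP orientation; "wrist_force": force on the tool from outside, world axes, zero at the start; "moment": the same for the moment, N m; "opening": finger opening in m; "gripper_force": force on a finger pad.
Only numpy, scipy, OpenCV 4.12 (cv2) and the standard library are available. Lean on these libraries where they do the work, as an engineer would, in place of code of your own. Each camera call takes 0.05 s, during which the arm holds its last target. There are 200 camera calls.

TASK

Inspect the rice cracker that lies by the torch holder in slanting light: draw the black torch up out of its holder and hold it raised, silver lens end downwards and slanted about halfway between upright and level, so that it points at the middle of the cracker with the lens roughly 18 cm from it. Do not touch the brittle cracker and leave the marker, the small spice jar and the scale weight where they are. The program finishes while the gripper is still holding the torch still in that pose; do not put it down.

Things in the scene. Friction and masses are not known exactly. Their poses are not given: they have to be found in the camera images.
- torch_lens (a point): centre of the lens face at the silver end of the torch. Its z axis runs along the torch from lens to tail (the light goes along -z); x and y are square to it. At the start the torch stands upright in its holder, lens down, tail about 212 mm above the table, leaning up to 5 degrees
- torch_grip (a point): point on the torch's axis inside the black body, 150 mm from the lens face and 50 mm from the tail: a good place to grip it (41 mm across). Axes as torch_lens
- torch_holder: steel bench holder, screwed down: a dark round foot 92 mm in diameter and 12 mm high with an upright grey cup on it, 47 mm outside and 36 mm inside diameter, open at the top. Origin at the centre of the underside, z up. The cup's floor is 12 mm and its rim 58 mm above the table; the torch's silver head stands in it on its lens, 46 mm deep, with about 2 mm play all round
- cracker_mid (a point): centre of the upper face of the rice cracker to be lit: a round brown disc 265 mm in diameter and 12 mm thick that lies loose and flat on the table within 0.2 to 0.5 m of the holder, to its left or right (other crackers lie much farther from the robot); z is up. It is brittle: not to be touched
- cracker: that rice cracker; origin at the centre of its underside
- torch: straight hand torch, 200 mm long, 0.16 to 0.24 kg: a silver head 50 mm long and 32 mm in diameter at the lens end, then a black round body 150 mm long and 41 mm in diameter to the tail; balances about 105 mm from the lens. Its origin lies beside the axis and its axes are aslant: use torch_lens and torch_grip instead
- marker: white marker pen with a black cap, 135 mm long along its y axis, 17 mm thick, lying on the table near the robot; origin at its middle on the underside. Leave alone
- weight: black scale weight with a knob, 52 mm in diameter, 50 mm tall, on the table part nearest the robot, at its right; origin at the centre of its underside. Leave alone
- jar_spice: small white-capped spice jar, 47 mm in diameter, 98 mm tall, at the front left; origin at the centre of its underside. Leave alone
Things that resemble listed ones, but are neither listed nor needed, are in the scene too. There is more than one size of the torch; the one meant has the size given above. Of the things shaped like the torch_holder, the steel one is meant.

How it is judged:
By the outcome, as a careful person would: the job done as asked, in the order asked, and still so for the second after the job is handed in, while the arm keeps its last pose, push and grip.
It also fails if it takes over 35 s, if anything falls off the work surface, if the arm or the gripper's body presses on something with over 40 N, if the wrist force passes 120 N, or if a joint passes its speed limit or range.

## Working session

There is one attempt and no reset: what is moved stays moved. The work goes in short steps, Python scripts to look and compute and a tool call to move; the robot and the scene stay as the last step left them, time stands still between calls to the robot, and variables do not carry over. Pictures are saved under pics/ and viewed, at most 10 in all, crops included, and the job is handed in when it is done.

Besides the shell and the picture viewer there is one more tool, called after "Request:" as a command line: name --argument value ..., lists and objects as JSON in quotes. play_rows: Moves the arm, as the interface text tells. Shift numbers are shares of 1 m and turn numbers shares of pi rad, none past 1 either way. Its arguments: {"type":"object","properties":{"targets":{"type":"array","items":{"type":"object","properties":{"offset":{"type":"array","items":{"type":"number"}},"turn":{"type":"array","items":{"type":"number"}}}}},"fingers":{"type":"number"},"squeeze":{"type":"number"}},"required":["targets"]}

```bash
ls; mkdir -p pics; python3 - <<'E'
from rig import bot
import cv2,numpy as np
a=bot.camera("scene");b=bot.camera("side")
cv2.imwrite("pics/a.png",np.vstack([a]));cv2.imwrite("pics/b.png",b)
for n in("scene","side","wrist"):
    i=bot.camera_info(n);print(n,i)
s=bot.observe();print(s)
E
```

```text
pics
scene {'camera_matrix': array([[492.94384245,   0.        , 257.41548456],
       [  0.        , 492.94384245, 191.20075184],
       [  0.        ,   0.        ,   1.        ]]), 'world_to_cam': array([[ 0.63588361, -0.77164914,  0.01447894, -0.29641843],
       [ 0.37500546,  0.32531433,  0.86806768, -0.28371427],
       [-0.67455388, -0.54656033,  0.49623469, -1.16209936],
       [ 0.        ,  0.        ,  0.        ,  1.        ]])}
side {'camera_matrix': array([[350.8767834 ,   0.        , 253.82990137],
       [  0.        , 350.8767834 , 190.17726381],
       [  0.        ,   0.        ,   1.        ]]), 'world_to_cam': array([[ 0.96712637, -0.25361123, -0.01865264, -0.46422134],
       [ 0.13902215,  0.46587923,  0.8738589 , -0.19674561],
       [-0.21293056, -0.84772512,  0.48582167, -1.19192389],
       [ 0.        ,  0.        ,  0.        ,  1.        ]])}
wrist {'camera_matrix': array([[309.77012078,   0.        , 256.58691834],
       [  0.        , 309.77012078, 186.85442802],
       [  0.        ,   0.        ,   1.        ]]), 'world_to_cam': array([[ 9.99999708
[... 350 characters left out ...]
ions': array([-1.99672286e-02,  3.20182927e-01,  1.56555045e+00, -2.78686980e-05,
        1.25738002e+00, -2.00338587e-02]), 'dq': array([-9.78383848e-04, -6.96687020e-04, -4.68733017e-04, -6.76636013e-04,
        1.51165237e-05, -1.38851649e-03]), 'joint_torque': array([ 5.01049108e-04, -4.13330913e+01, -2.32510239e+01,  7.29743019e-02,
        4.21804120e-02, -4.88014211e-05]), 'eef_pos': array([5.74552068e-01, 1.96549486e-05, 2.13232774e-01]), 'orientation': array([-2.22059516e+00, -2.22076225e+00,  1.68445288e-03]), 'wrist_force': array([ 0.01211919,  0.1731089 , -0.2947818 ]), 'moment': array([-0.02781423,  0.02368228,  0.0234935 ]), 'gripper_force': 0.0, 'opening': 0.09135724792368524}
```

View pics/a.png

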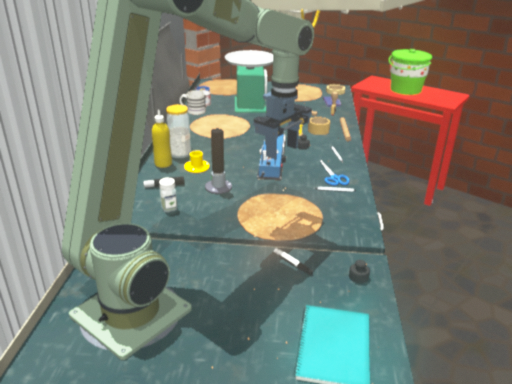

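View pics/b.png

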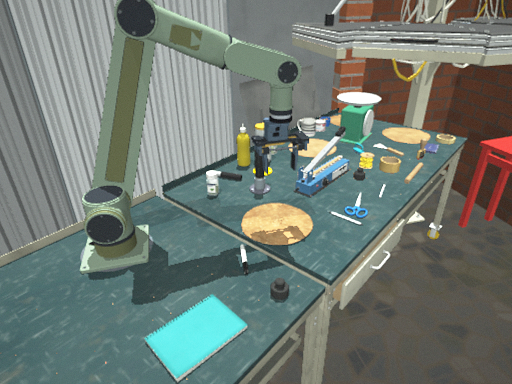

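Scene picture: the upright black torch is at (217,150), in a grey holder at (218,186). Other candidates are the yellow holder at (196,162) and a small black torch lying at (165,183). The cracker is at (280,216), the jar at (168,195), the marker at (292,262) and the weight at (359,271). In the side picture the torch is at (260,170) and the cracker at (277,224). The grey steel holder and the upright torch in it fit the description, so I'll confirm them in an enlarged crop.

```bash
python3 - <<'E'
import cv2,numpy as np
a=cv2.imread("pics/a.png")[115:215,150:250];b=cv2.imread("pics/b.png")[120:220,210:310]
r=lambda c:cv2.resize(c,(400,400),interpolation=cv2.INTER_CUBIC)
cv2.imwrite("pics/c.png",np.hstack([r(a),r(b)]))
E
```

```text
(no output)
```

View pics/c.png

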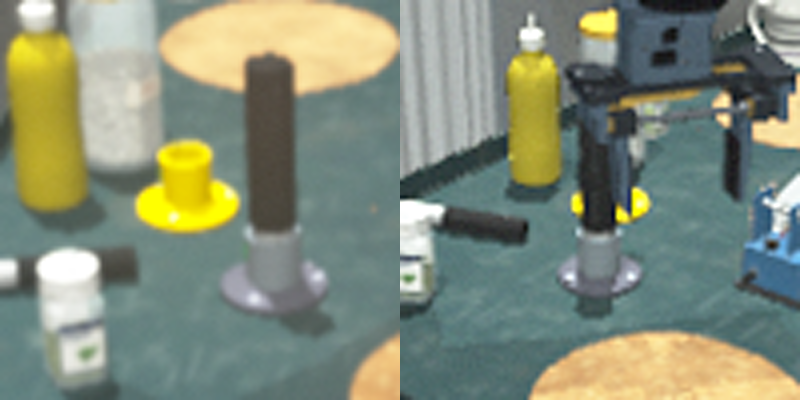

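The crop confirms it: the long black torch stands in the grey steel cup on a dark foot. The yellow holder is empty, and the torch lying down is a smaller one. In the scene picture the tail is at (217.2,130.2), the cup rim at (217.8,172.2) and the foot at (218.2,186.2). In the side picture the rim is at (260,177.7) and the foot at (259.8,188). The gripper hides the tail there.

```bash
cat > h.py <<'E'
from rig import bot
import cv2,numpy as np
D=np.diag([1.,-1,-1])
def P(n,i=None):
    i=i or bot.camera_info(n);return i["camera_matrix"]@D@i["world_to_cam"][:3]
def tri(obs):  # [(P,(u,v)),...]
    A=np.vstack([[u*p[2]-p[0],v*p[2]-p[1]] for p,(u,v) in obs])
    X=np.linalg.svd(A)[2][-1];X=X[:3]/X[3]
    e=[np.round((p@np.r_[X,1])[:2]/(p@np.r_[X,1])[2]-uv,1) for p,uv in obs]
    return X,e
def plane(p,uv,z):
    H=np.column_stack([p[:,0],p[:,1],p[:,2]*z+p[:,3]])
    q=np.linalg.inv(H)@np.vstack([np.array(uv,float).T,np.ones(len(uv))]);return (q[:2]/q[2]).T
E
python3 - <<'E'
from h import *
S,T=P("scene"),P("side")
print("foot",tri([(S,(218.2,186.2)),(T,(259.8,188))]))
print("rim",tri([(S,(217.8,172.2)),(T,(260,177.7))]))
for f,p,c in(("a",S,(280,216)),("b",T,(277,224))):
    im=cv2.imread(f"pics/{f}.png");h=cv2.cvtColor(im,cv2.COLOR_BGR2HSV)
    m=cv2.inRange(h,(5,60,60),(28,255,255))
    m=cv2.morphologyEx(m,cv2.MORPH_CLOSE,np.ones((5,5)))
    n,l,st,ce=cv2.connectedComponentsWithStats(m);k=l[c[1],c[0]];print(st[k])
    ct=cv2.findContours((l==k).astype(np.uint8),cv2.RETR_EXTERNAL,cv2.CHAIN_APPROX_NONE)[0][0][:,0]
    q=plane(p,cv2.convexHull(ct)[:,0],.010)
    print(cv2.minEnclosingCircle((q*1000).astype(np.float32)), plane(p,[c],.012))
    A=np.c_[2*q,np.ones(len(q))];x=np.linalg.lstsq(A,(q**2).sum(1),rcond=None)[0];print(x[:2],np.sqrt(x[2]+x[0]**2+x[1]**2))
u=plane(S,[(217.2,130.2)],.212);print("tail@.212",u)
E
```

```text
foot (array([ 5.76511488e-01,  2.66112713e-01, -5.61057866e-04]), [array([-0.1, -0.4]), array([-0.1,  0.6])])
rim (array([0.57880932, 0.26817723, 0.05102886]), [array([-0. , -0.1]), array([-0. ,  0.2])])
[ 237  193   86   49 3274]
((548.76318359375, -11.963534355163574), 139.3182830810547) [[ 0.5463245  -0.02347153]]
[ 0.55211696 -0.01602116] 0.13520916695136578
[ 241  203   72   42 2380]
((561.5994262695312, -14.27536678314209), 136.91470336914062) [[ 0.55923602 -0.03159059]]
[ 0.56077506 -0.0155254 ] 0.13337539455687827
tail@.212 [[0.5665185  0.25347513]]
```

Request:
play_rows --targets '[{"offset":[0.1,0,-0.17],"turn":[0,0,0]},{"offset":[0.1,0,-0.17],"turn":[0,0,0]},{"offset":[0.1,0,-0.17],"turn":[0,0,0]},{"offset":[0.1,0,-0.17],"turn":[0,0,0]},{"offset":[0.1,0,-0.17],"turn":[0,0,0]},{"offset":[0.1,0,-0.17],"turn":[0,0,0]},{"offset":[0.1,0,-0.17],"turn":[0,0,0]}]' --fingers 1

```text
clock: 0.68
eef_pos: [0.5753, 0.1008, 0.385]
orientation: [2.218, 2.222, 0.003]
wrist_force: [-0.0, -0.7, -0.9]
opening: 0.0912
gripper_force: 0.0
```

```bash
python3 - <<'E'
from h import *
s=bot.observe();print(s["clock"],s["eef_pos"],s["orientation"],s["joint_positions"])
iw=bot.camera_info("wrist");w=bot.camera("wrist");b=bot.camera("side");a=bot.camera("scene")
np.save("w1.npy",P("wrist",iw))
cv2.imwrite("w1.png",w);cv2.imwrite("b1.png",b);cv2.imwrite("a1.png",a)
r=lambda c:cv2.resize(c,(400,400),interpolation=cv2.INTER_CUBIC)
pw=P("wrist",iw)@np.array([.572,.26,.2,1]);pw=(pw/pw[2]);print(pw)
u,v=np.clip(pw[:2].astype(int),60,[450,320]);print("crop origin",u-60,v-60)
cv2.imwrite("pics/d.png",np.hstack([cv2.resize(w,(400,300)),cv2.resize(b[120:195,210:310],(400,300),interpolation=cv2.INTER_CUBIC)]))
E
```

```text
0.6833 [0.57531521 0.10077475 0.38500853] [2.21843345 2.22191116 0.00317748] [ 1.53858085e-01  2.83393046e-01  1.19789768e+00 -2.50484838e-04
  1.65760996e+00  1.52269617e-01]
[252.96128008  15.38659084   1.        ]
crop origin 192 0
```

View pics/d.png

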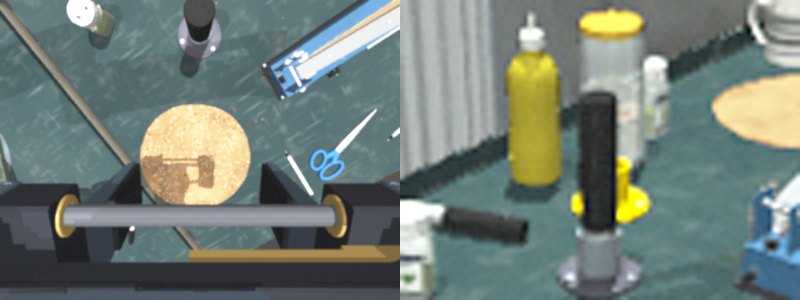

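Wrist picture at 0.78 scale: the torch tail is near (198,4) and its foot is at (199,38). The cracker is at (195,155). Side crop: the tail is now free, with its top centre near full-picture (258.9,144.3).

```bash
python3 - <<'E'
from h import *
S,T=P("scene"),P("side");W=np.load("w1.npy")
t,e=tri([(S,(217.2,130.2)),(T,(258.9,144.3))]);print("tail",t,e)
f,e=tri([(S,(218.2,186.2)),(T,(259.8,188)),(W,(255,49))]);print("foot",f,e)
d=t-f;print("lean deg x,y",np.degrees(np.arctan2(d[:2],d[2])))
for X in(t,f): q=W@np.r_[X,1];print("wrist px",q[:2]/q[2])
im=cv2.imread("w1.png");h=cv2.cvtColor(im,cv2.COLOR_BGR2HSV)
m=cv2.morphologyEx(cv2.inRange(h,(5,60,60),(28,255,255)),cv2.MORPH_CLOSE,np.ones((9,9)))
n,l,st,ce=cv2.connectedComponentsWithStats(m);k=l[198,250] or l[180,250];print(st[k])
ct=cv2.findContours((l==k).astype(np.uint8),cv2.RETR_EXTERNAL,cv2.CHAIN_APPROX_NONE)[0][0][:,0]
hl=cv2.convexHull(ct)[:,0];hl=hl[hl[:,1]<235]
q=plane(W,hl,.012)
A=np.c_[2*q,np.ones(len(q))];x=np.linalg.lstsq(A,(q**2).sum(1),rcond=None)[0];print("cracker",x[:2],np.sqrt(x[2]+x[0]**2+x[1]**2))
print("bottle base, jar top(z.098), yellow holder",plane(S,[(163.5,166)],0),plane(S,[(167,181)],.098),plane(S,[(196.5,167)],0))
E
```

```text
tail [0.57358868 0.26038261 0.20841787] [array([-0. , -0.2]), array([-0. ,  0.2])]
foot [0.572297   0.25860157 0.00384725] [array([ 0.7, -0.4]), array([-0.6,  0.7]), array([-0.9, -2.2])]
lean deg x,y [0.36176753 0.49881676]
wrist px [254.47977367  12.83399409]
wrist px [254.0587928   46.75050731]
[  179   133   142   130 14880]
cracker [ 0.56366665 -0.00993558] 0.13102264899043922
bottle base, jar top(z.098), yellow holder [[0.55288414 0.52074742]] [[0.36874777 0.28200312]] [[0.62701792 0.42346517]]
```

```bash
python3 - <<'E'
from h import *
N=[]
for f,n,(u0,u1,v0,v1) in(("a1.png","scene",(207,228,136,168)),("b1.png","side",(251,267,149,174))):
    g=cv2.cvtColor(cv2.imread(f),cv2.COLOR_BGR2GRAY)[v0:v1,u0:u1].astype(float)
    g=cv2.GaussianBlur(g,(3,3),0)
    c=[]
    for r in range(v1-v0):
        x=g[r];i=int(np.argmin(x[5:-5]))+5;th=(x[i]+np.median(x[[0,1,-1,-2]]))/2
        k=np.arange(len(x));L=R=i
        while L>0 and x[L]<th:L-=1
        while R<len(x)-1 and x[R]<th:R+=1
        if L==0 or R==len(x)-1: continue
        l=L+(x[L]-th)/(x[L]-x[L+1]);rr=R-(x[R]-th)/(x[R]-x[R-1])
        c.append((r+v0,(l+rr)/2+u0,rr-l))
    c=np.array(c);print(n,len(c),np.median(c[:,2]))
    p=np.polyfit(c[:,0],c[:,1],1)
    for _ in range(3):
        e=np.abs(c[:,1]-np.polyval(p,c[:,0]));k=e<1;p=np.polyfit(c[k,0],c[k,1],1)
    print(p,k.sum(),np.polyval(p,[v0,v1]),np.std(c[k,1]-np.polyval(p,c[k,0])))
    l=np.array([1,-p[0],-p[1]]);N.append(P(n).T@l)
N=np.array(N)
for z in(.012,.058,.162,.212):
    print(z,np.linalg.solve(N[:,:2],-(N[:,2]*z+N[:,3])))
E
```

```text
scene 32 12.376396119447833
[3.34366683e-02 2.12176804e+02] 32 [216.72419039 217.79416377] 0.10925716053545642
side 22 9.904265728247552
[5.81929492e-02 2.49250035e+02] 22 [257.92078401 259.37560774] 0.4004077322098716
0.012 [0.57846643 0.26691521]
0.058 [0.57598044 0.26476703]
0.162 [0.57035993 0.25991027]
0.212 [0.56765776 0.25757529]
```

Request:
play_rows --targets '[{"offset":[0.11,0,0.055],"turn":[0,0,0]},{"offset":[0.11,0,0.055],"turn":[0,0,0]},{"offset":[0.11,0,0.055],"turn":[0,0,0]},{"offset":[0.11,0,0.055],"turn":[0,0,0]},{"offset":[0.11,0,0.055],"turn":[0,0,0]}]'

```text
clock: 1.25
eef_pos: [0.5739, 0.2104, 0.3256]
orientation: [-2.218, -2.222, 0.01]
wrist_force: [0.5, -0.3, 0.5]
opening: 0.0912
gripper_force: 0.0
```

```bash
python3 - <<'E'
from h import *
s=bot.observe();print(s["clock"],s["eef_pos"],s["orientation"],s["dq"].round(3))
iw=bot.camera_info("wrist");w=bot.camera("wrist");np.save("w2.npy",P("wrist",iw));cv2.imwrite("w2.png",w)
W=P("wrist",iw)
for X in((.568,.2576,.212),(.576,.265,.058),(.578,.267,.012)):
    q=W@np.r_[X,1];print(q[:2]/q[2])
cv2.imwrite("pics/e.png",cv2.resize(w[0:225,100:400],(800,600),interpolation=cv2.INTER_CUBIC))
E
```

```text
1.25 [0.57393531 0.21037217 0.325612  ] [-2.21759966 -2.2217134   0.00953791] [-0.039 -0.032 -0.041 -0.017  0.011 -0.005]
[250.7939556  132.41002601]
[259.17005877 114.55673454]
[260.40860778 111.51026243]
```

View pics/e.png

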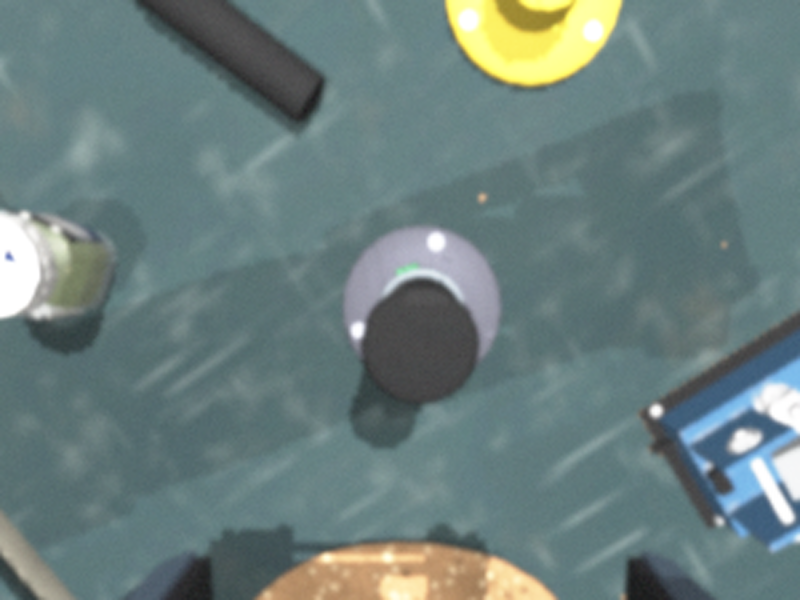

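The wrist crop shows the tail disc centred at full-picture (257,129), the foot disc at (258,113.7), and clear space around the torch.

```bash
python3 - <<'E'
from h import *
W=np.load("w2.npy");S,T=P("scene"),P("side")
print(plane(W,[(257.1,129)],.212),plane(W,[(258,113.6)],.012))
print(tri([(W,(257.1,129)),(S,(217.2,130.2)),(T,(258.7,144.3))]))
print(tri([(W,(258,113.6)),(S,(218.2,185.2)),(T,(259.8,187.3))]))
E
```

```text
[[0.57371941 0.26067477]] [[0.57435108 0.26389722]]
(array([0.57327698, 0.2602674 , 0.20852839]), [array([-0.5,  0.1]), array([-0.1, -0.2]), array([0.1, 0.2])])
(array([0.57491954, 0.26385707, 0.00470919]), [array([ 0.4, -0.2]), array([ 0.1, -0.4]), array([-0.3,  0.5])])
```

Request:
play_rows --targets '[{"offset":[0.03,-0.001,0],"turn":[0,0,0]},{"offset":[0.051,-0.001,0.01],"turn":[0,0,0]},{"offset":[0.051,-0.001,0.04],"turn":[0,0,0]},{"offset":[0.051,-0.001,0.07],"turn":[0,0,0]},{"offset":[0.051,-0.001,0.1],"turn":[0,0,0]},{"offset":[0.051,-0.001,0.1],"turn":[0,0,0]},{"offset":[0.051,-0.001,0.1],"turn":[0,0,0]}]'

```text
clock: 1.88
eef_pos: [0.5739, 0.2593, 0.2285]
orientation: [-2.223, -2.219, 0.004]
wrist_force: [0.1, -0.3, 0.1]
opening: 0.0912
gripper_force: 0.0
```

```bash
python3 - <<'E'
from h import *
s=bot.observe();print(s["clock"],s["eef_pos"],s["orientation"],s["wrist_force"])
w=bot.camera("wrist");a=bot.camera("scene")
cv2.imwrite("pics/f.png",np.hstack([cv2.resize(w,(400,300)),cv2.resize(a[90:195,150:290],(400,300),interpolation=cv2.INTER_CUBIC)]))
E
```

```text
1.8833 [0.57392312 0.25927874 0.22849336] [-2.22312407 -2.21891423  0.00396188] [ 0.08762241 -0.30573955  0.05308023]
```

View pics/f.png

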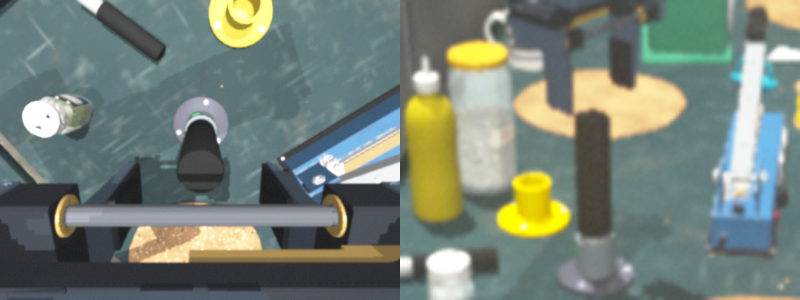

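The wrist picture shows the tail disc at (201,177), centred between the fingers at (130) and (270). The way down is clear.

Request:
play_rows --targets '[{"offset":[0.001,0,0.03],"turn":[0,0,0]},{"offset":[0.001,0,0.06],"turn":[0,0,0]},{"offset":[0.001,0,0.082],"turn":[0,0,0]},{"offset":[0.001,0,0.082],"turn":[0,0,0]},{"offset":[0.001,0,0.082],"turn":[0,0,0]}]'

```text
clock: 2.4
eef_pos: [0.575, 0.262, 0.1485]
orientation: [2.221, 2.22, 0.003]
wrist_force: [0.3, 0.1, 1.0]
opening: 0.0911
gripper_force: 0.0
```

Request:
play_rows --targets '[{"offset":[0,0,0]},{"offset":[0,0,0]},{"offset":[0,0,0]},{"offset":[0,0,0]},{"offset":[0,0,0]},{"offset":[0,0,0]},{"offset":[0,0,0]},{"offset":[0,0,0]}]' --fingers 0.3 --squeeze 35

```text
schema error: expected keys offset, turn
```

Request:
play_rows --targets '[{"offset":[0,0,0],"turn":[0,0,0]},{"offset":[0,0,0],"turn":[0,0,0]},{"offset":[0,0,0],"turn":[0,0,0]},{"offset":[0,0,0],"turn":[0,0,0]},{"offset":[0,0,0],"turn":[0,0,0]},{"offset":[0,0,0],"turn":[0,0,0]},{"offset":[0,0,0],"turn":[0,0,0]},{"offset":[0,0,0],"turn":[0,0,0]}]' --fingers 0.3 --squeeze 35

```text
clock: 3.07
eef_pos: [0.574, 0.262, 0.147]
orientation: [2.221, 2.221, -0.0]
wrist_force: [1.0, -0.4, -0.8]
opening: 0.0402
gripper_force: 9.8
```

Request:
play_rows --targets '[{"offset":[0,0,0],"turn":[0,0,0]},{"offset":[0,0,0],"turn":[0,0,0]},{"offset":[0,0,0],"turn":[0,0,0]},{"offset":[0,0,-0.01],"turn":[0,0,0]},{"offset":[0,0,-0.02],"turn":[0,0,0]},{"offset":[0,0,-0.035],"turn":[0,0,0]},{"offset":[0,0,-0.05],"turn":[0,0,0]},{"offset":[0,0,-0.07],"turn":[0,0,0]},{"offset":[0,0,-0.1],"turn":[0,0,0]},{"offset":[0,0,-0.13],"turn":[0,0,0]},{"offset":[0,0,-0.13],"turn":[0,0,0]},{"offset":[0,0,-0.13],"turn":[0,0,0]}]' --fingers 0.2 --squeeze 40

```text
clock: 4.07
eef_pos: [0.5748, 0.2623, 0.2798]
orientation: [2.22, 2.22, 0.008]
wrist_force: [0.2, 0.1, -3.2]
opening: 0.0403
gripper_force: 40.0
```

Request:
play_rows --targets '[{"offset":[-0.004,-0.001,0.003],"turn":[0,-0.02,0]},{"offset":[-0.009,-0.002,0.006],"turn":[0,-0.042,0]},{"offset":[-0.014,-0.004,0.01],"turn":[0,-0.066,0]},{"offset":[-0.019,-0.005,0.014],"turn":[0,-0.09,0]},{"offset":[-0.024,-0.006,0.018],"turn":[0,-0.114,0]},{"offset":[-0.029,-0.008,0.022],"turn":[0,-0.138,0]},{"offset":[-0.034,-0.009,0.026],"turn":[0,-0.162,0]},{"offset":[-0.039,-0.01,0.03],"turn":[0,-0.186,0]},{"offset":[-0.044,-0.012,0.034],"turn":[0,-0.21,0]},{"offset":[-0.048,-0.013,0.038],"turn":[0,-0.23,0]},{"offset":[-0.052,-0.014,0.042],"turn":[0,-0.25,0]},{"offset":[-0.052,-0.014,0.042],"turn":[0,-0.25,0]}]'

```text
clock: 5.07
eef_pos: [0.5584, 0.2106, 0.2302]
orientation: [1.754, 1.764, -0.74]
wrist_force: [-1.2, -0.5, -2.9]
opening: 0.0404
gripper_force: 40.0
```

```bash
python3 - <<'E'
from h import *
from scipy.spatial.transform import Rotation as R
s=bot.observe();print(s["clock"],s["eef_pos"],s["joint_positions"].round(2),s["wrist_force"].round(1),s["gripper_force"])
M=R.from_rotvec(s["orientation"]).as_matrix();print(M.round(3));print("lens pred",s["eef_pos"]+.135*M[:,2],"hit",s["eef_pos"]+M[:,2]*(s["eef_pos"][2]-.012)/-M[2,2])
a=bot.camera("scene");b=bot.camera("side");cv2.imwrite("a3.png",a);cv2.imwrite("b3.png",b)
cv2.imwrite("pics/g.png",np.hstack([cv2.resize(a[95:245,190:340],(400,400),interpolation=cv2.INTER_CUBIC),cv2.resize(b[110:260,200:350],(400,400),interpolation=cv2.INTER_CUBIC)]))
E
```

```text
5.0667 [0.55836233 0.21060294 0.23021077] [ 0.66  0.6   1.31 -0.6   1.75  0.71] [-1.2 -0.5 -2.9] 39.99261438846588
[[-0.007  1.    -0.004]
 [ 0.704  0.002 -0.71 ]
 [-0.71  -0.008 -0.704]]
lens pred [0.55776965 0.1147123  0.13518638] hit [ 0.55700132 -0.00959707  0.012     ]
```

View pics/g.png

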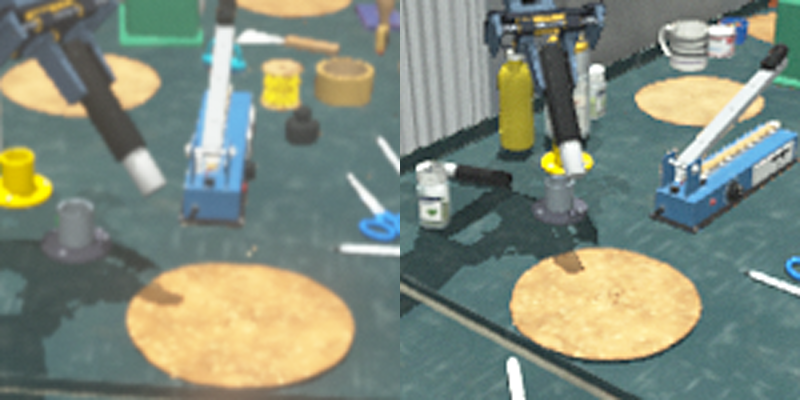

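Both views show the torch held slanted, with the silver lens end down at scene (246,164) and side (264.6,173.5). The cracker and holder are undisturbed. Next I'll check against the prediction.

```bash
python3 - <<'E'
from h import *
S,T=P("scene"),P("side")
L,e=tri([(S,(246.0,163.7)),(T,(264.6,173.3))]);print("lens",L,e)
for n,p in(("scene",S),("side",T)):
    for X in((.5578,.1147,.1352),(.557,.150,.170),(.558,.185,.205)):
        q=p@np.r_[X,1];print(n,X,(q[:2]/q[2]).round(1))
for f,p,(u,v,r0,r1) in(("a3.png",S,(190,95,0,0)),("b3.png",T,(200,110,0,0))):
    h=cv2.cvtColor(cv2.imread(f),cv2.COLOR_BGR2HSV)
    c=(282,218) if p is S else (427-400+0,0)
    c=(282,218) if p is S else (278,224)
    m=cv2.inRange(h,(5,60,40),(28,255,255));n,l,st,ce=cv2.connectedComponentsWithStats(m);k=l[c[1],c[0]];print(st[k])
    ct=cv2.findContours((l==k).astype(np.uint8),cv2.RETR_EXTERNAL,cv2.CHAIN_APPROX_NONE)[0][0][:,0]
    q=plane(p,cv2.convexHull(ct)[:,0],.008);A=np.c_[2*q,np.ones(len(q))];x=np.linalg.lstsq(A,(q**2).sum(1),rcond=None)[0];print(x[:2],np.sqrt(x[2]+x[0]**2+x[1]**2))
# silver head and black body centroids
g=[]
for f,(u0,u1,v0,v1) in(("a3.png",(228,256,140,172)),("b3.png",(252,276,150,180))):
    im=cv2.imread(f)[v0:v1,u0:u1].astype(int);m=((im.min(2)>135)&(im.max(2)-im.min(2)<35)).astype(np.uint8)
    n,l,st,ce=cv2.connectedComponentsWithStats(m);k=1+np.argmax(st[1:,4]);print("silver",st[k],ce[k]+[u0,v0]);g.append(ce[k]+[u0,v0])
H,e=tri([(S,g[0]),(T,g[1])]);print("head mid",H,e)
E
```

```text
lens [0.55762054 0.124413   0.14018347] [array([-0.1, -0.6]), array([-0.1,  0.9])]
scene (0.5578, 0.1147, 0.1352) [248.3 165.4]
scene (0.557, 0.15, 0.17) [239.6 152.2]
scene (0.558, 0.185, 0.205) [231.3 138.7]
side (0.5578, 0.1147, 0.1352) [265.2 176.5]
side (0.557, 0.15, 0.17) [262.4 164.5]
side (0.558, 0.185, 0.205) [260.2 152.7]
[ 237  193   86   53 3354]
[ 0.54981457 -0.01743378] 0.1382262947410018
[ 241  203   72   42 2382]
[ 0.56170729 -0.01229938] 0.13383131472646023
silver [  9  11  15  17 162] [243.85185185 158.61728395]
silver [ 8 13 10 13 94] [264.09574468 168.86170213]
head mid [0.55842858 0.1339704  0.15446053] [array([-0.1, -0.6]), array([-0.1,  1. ])]
```

Request:
play_rows --targets '[{"offset":[0,0,0],"turn":[0,0,0]},{"offset":[0,0,0],"turn":[0,0,0]},{"offset":[0,0,0],"turn":[0,0,0]},{"offset":[0,0,0],"turn":[0,0,0]},{"offset":[0,0,0],"turn":[0,0,0]},{"offset":[0,0,0],"turn":[0,0,0]},{"offset":[0,0,0],"turn":[0,0,0]},{"offset":[0,0,0],"turn":[0,0,0]}]'

```text
clock: 5.83
eef_pos: [0.56, 0.21, 0.235]
orientation: [1.76, 1.76, -0.729]
wrist_force: [-0.9, 1.4, -2.3]
opening: 0.0406
gripper_force: 40.0
```

```bash
python3 - <<'E'
from h import *
from scipy.spatial.transform import Rotation as R
s=bot.observe();print(s["clock"],s["eef_pos"],s["dq"].round(3),s["gripper_force"])
M=R.from_rotvec(s["orientation"]).as_matrix();z=M[:,2];L=s["eef_pos"]+.135*z
print("lens",L,np.linalg.norm(L-[.56,-.012,.012]),"hit",s["eef_pos"]+z*(s["eef_pos"][2]-.012)/-z[2])
# torch axis check: image line of dark body + predicted
for f,n in(("a3.png","scene"),("b3.png","side")):
    a=bot.camera(n);p=P(n)
    q=[(p@np.r_[s["eef_pos"]+t*z,1]) for t in(.135,.085,.0)];print(n,[(x[:2]/x[2]).round(1) for x in q])
    cv2.imwrite(f"{n}4.png",a)
a=cv2.imread("scene4.png")[125:185,215:275];b=cv2.imread("side4.png")[125:185,235:295]
cv2.imwrite("pics/i.png",np.hstack([cv2.resize(x,(400,400),interpolation=cv2.INTER_CUBIC) for x in(a,b)]))
E
```

```text
5.8333 [0.56002644 0.20997685 0.23501874] [ 0.001  0.003  0.001 -0.     0.001 -0.   ] 39.99179005622864
lens [0.56003953 0.11453345 0.13954331] 0.17966082574286665 hit [ 0.56005702 -0.01296708  0.012     ]
scene [array([248.8, 164. ]), array([240.3, 150.5]), array([225.7, 127.5])]
side [array([265.8, 175.4]), array([263.2, 163.3]), array([258.9, 143.1])]
```

View pics/i.png

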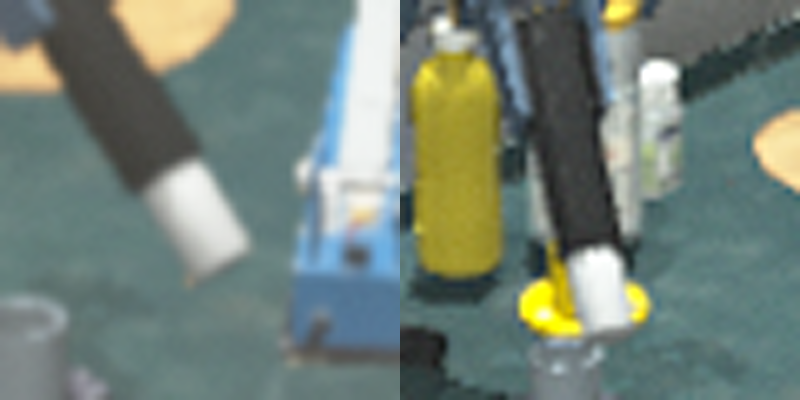

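The lens end is at scene (248,164) and side (265.3,174), and the head/body joint is at (240.4,151) and (264,162.4). All are within about 1.5 px of the prediction for an aimed torch with the lens 0.18 m from the cracker. I'm handing in.

```bash
python3 -c "
from rig import bot
print(bot.job_done())"
```

```text
the job is handed in; nothing more can be done
None
```

The job is handed in after about 6 s of the 35 s allowed: the gripper is still holding the torch at about 45°, lens down, aimed to within about 1 cm of the cracker's middle with the lens about 18 cm from it, and the arm did not touch the cracker, marker, spice jar or scale weight.

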